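# True up a sign plate with a try square

## Robot

A 6-joint arm with a two-finger parallel gripper is mounted at the origin on the work surface; the furniture and walls round the work are solid. World frame = base frame: x ahead of the robot, y to its left, z up, the work surface at z = 0. Lengths are in m, angles in rad, forces in N, time in s.
With the tool pointing down it reaches from about 0.275 to 1 m from the base axis. Payload 8.4 kg.
Tool frame: the origin (TCP) lies midway between the tips of the shut fingers; the grasp point (between the pads) lies 19 mm behind it; z points along the fingers, y is the line along which they close (so a half turn about z gives the same grasp; the last joint's range is limited). The gripper opens to 85 mm and grips with 20 to 120 N. Pads are 22 mm wide; open, the fingers measure 114 mm over their backs; the gripper's body (76 mm by 85 mm) begins 54 mm behind the grasp point. The pads swing forward as they close: fully open they stand 13 mm farther back than shut.
Start: joints at [-1.311, 0.353, 1.633, -0, 1.155, -0.002], TCP at [0.162, -0.604, 0.231] pointing down, gripper open.
Joint ranges: [-2.63, 2.63], [-0.92, 2.1], [0.06, 2.66], [-1.3, 4.44], [0, 2.69], [-3.02, 3.02]. Speed limits (rad/s): [2.22, 2.22, 2.79, 3.14, 3.14, 3.14].

## Interface

Orientations are given as a rotation vector (axis times angle).
In Python, from bench import bot gives the robot as it stands.
- The arm moves only by the shell command python3 -m crank 'ROWS'. ROWS is JSON, a list of rows, each a list of 3 entries, a list of its own where there are three numbers: the opening, from 0 (shut) to 1 (fully open), then the shift along the world's x, y, z scaled (see below), then the turn, a rotation vector about the world's x, y, z scaled (see below). In form: [[gripper, [x, y, z], [rx, ry, rz]], ...]. A call has exactly 5 rows; each row is the pose to reach, as a shift and turn from the pose commanded when the call began, turning the shorter way round; what a row does not reach only later rows make up. The controller multiplies each number of a shift by 800 mm and each number of a turn by pi rad. A row lasts 1/12 s, in which the tool goes at most 41.7 mm and 7.16 degrees, less where a joint would pass 70% of its speed; a pose out of reach is approached as far as the arm can. A call with a number of a shift or a turn outside -1 to 1 is refused whole. A call with a gripper value outside its range is refused whole. The fingers move at their own pace and stop on an object; the grip force is fixed at half the most. Time passes only in rows, so rows that repeat a pose let the fingers close, or fill a call up. It gives the time, the measured TCP pose, the force, the opening and the grip force at its end, in the units of the state.
- bot.observe(): the state, without advancing time (a new reading comes with each control period).
- bot.grab_frame(name): name is "side" or "top"; returns a dict with "img" (384x512x3 uint8, blue, green, red), "fovy" (degrees; the focal length in pixels is half the picture's height over the tangent of half this angle, whatever the lens; pixels are square), "cx", "cy" (the principal point, pixels), "view" (4x4, takes a point from world to camera coordinates). Camera axes: x right, y down, z forward; pixel columns grow to the right and rows downward; lengths in m; the calibration is good to about 2 mm. A picture is of the moment at which its call begins. There is no depth.
- bot.job_done(): hands the job in; it is judged then, once.
The state is a dict: "time_s": time; "qpos": joint angles; "joint_vel": joint speeds; "joint_efforts": joint torques, N m; "tool_pos": TCP position; "tcp_rot": TCP orientation; "ft_force": force on the tool from outside, world axes, zero at the start; "moment": the same for the moment, N m; "grip_width": finger opening in m; "finger_force": force on a finger pad.
Only numpy, scipy, OpenCV 4.12 (cv2) and the standard library are available. Lean on these libraries where they do the work, as an engineer would, in place of code of your own. Each camera call takes 0.05 s, during which the arm holds its last target. There are 200 camera calls.

## Task

The sign plate on the wooden board is held by one centre screw and sits askew. Slide the try square up so that its wooden stock lies flush along the board's near edge, and along that edge until the blade's outer edge is flush against the plate's side and has turned the plate straight; leave both contacts closed. Keep the square down on the desk (slide it, do not lift it), go slowly and press gently (about 10 N is plenty, never more than 40 N), and leave the other things on the desk alone.

Things in the scene. Friction and masses are not known exactly. Their poses are not given: they have to be found in the camera images.
- board: Wooden backing board, 260 mm wide (y), 135 mm deep (x), 12 mm thick, fixed to the desk. Origin on the desk under the middle of its near edge, the long side facing the robot. x points from that edge into the board, y along the edge to the left, z up; the near edge is x = 0, y -130 to 130 mm.
- plate (a joint): Swivel of the sign plate about its centre screw, rad, counter-clockwise from above; 0 = its sides stand exactly square to the board's near edge; starts in -0.25 to 0.25. It turns stiffly (friction 0.03 N m, 1 to 2 N at its corners) and stays where left. The screw cannot shift.
- plate_pivot (a point): Centre of the plate's top face, on the screw axis, 20 mm above the desk, 65 mm in from the board's near edge, 50 to 90 mm left of its middle. The plate is a blank aluminium rectangle on the board's top, 92 mm along its x (into the board), 36 mm along y, 8 mm thick. The blade goes against its right side (plate y = -18 mm).
- plate_near (a point): Corner of the plate's right-hand side nearest the robot (plate x = -46, y = -18 mm), half-way up its thickness.
- plate_far (a point): Corner of the plate's right-hand side farthest from the robot (plate x = +46, y = -18 mm), half-way up its thickness.
- square: Loose L-shaped try square lying flat, 0.2 to 0.33 kg. Origin on the desk under its outer corner, where the stock's brass inner face (x = 0) meets the blade's outer edge (y = 0). Stock: dark wooden bar, x -22 to 0, y -110 to 0, 26 mm high. Steel blade: x 0 to 125, y -28 to 0, 12.7 to 15.7 mm above the desk, so it passes just over the board and meets the plate's side.
- stock_mid (a point): Centre of the square's stock, 13 mm above the desk; axes as the square's. Its back (square x = -22 mm) and right end (y = -110 mm) are open to a fingertip; it slides under 1 to 3 N. At the start the stock is 30 to 50 mm off the board's edge and up to 0.2 rad askew, the blade right of the plate. Pushing the blade against the plate tends to swing the stock's right end off the edge.
- stock_left (a point): On the stock's inner face, 3 mm from its left end (where the blade is), 6 mm above the desk.
- stock_right (a point): On the stock's inner face, 3 mm from its right end, 6 mm above the desk.
- calculator: Bystander: pocket calculator, 135x85x17 mm, on the desk to the left. Origin under its centre.
- eraser: Bystander: eraser in a sleeve, 50x25x12 mm, left of the work. Origin under its centre.
- remote: Bystander: black remote control, 163x48x19 mm, right of the board. Origin under its centre.
- pen: Bystander: capped marker pen, 135 mm long, 17 mm thick, to the right. Origin under its centre. Nearer the robot than the pen stands a fixed upright monitor, about x 0.26 to 0.36 m, y -0.61 to -0.11 m, up to 0.5 m high: the arm must pass clear of it.

How it is judged:
By the outcome, as a careful person would: the job done as asked, in the order asked, and still so for the second after the job is handed in, with the robot touching nothing.
It also fails if it takes over 58 s, if anything falls off the work surface, if the arm or the gripper's body presses on something with over 40 N, if the wrist force passes 120 N, or if a joint passes its speed limit or range.

## Working session

There is one attempt and no reset: what is moved stays moved. The work goes in short steps, Python scripts to look and compute and a shell command to move; the robot and the scene stay as the last step left them, time stands still between calls to the robot, and variables do not carry over. Pictures are saved under pics/ and viewed, at most 10 in all, crops included, and the job is handed in when it is done.

```bash
ls; mkdir -p pics
python3 - <<'E'
from bench import bot
import cv2,numpy as np
np.set_printoptions(precision=4,suppress=True)
for n in("top","side"):
    f=bot.grab_frame(n);cv2.imwrite(f"pics/{n}0.png",f["img"]);print(n,f["fovy"],f["cx"],f["cy"]);print(np.array(f["view"]))
print(bot.observe())
E
```

```text
pics
top 48.66720790690568 254.8853271578081 187.67120078294113
[[ 0.0109 -0.9998  0.0185 -0.0164]
 [-0.9903 -0.0134 -0.1382  0.5245]
 [ 0.1385 -0.0168 -0.9902  0.9989]
 [ 0.      0.      0.      1.    ]]
side 50.033938459469844 256.9712596281639 188.75219652438514
[[-0.8598 -0.5105 -0.0137  0.4167]
 [-0.2216  0.3973 -0.8905  0.166 ]
 [ 0.46   -0.7626 -0.4548  0.9461]
 [ 0.      0.      0.      1.    ]]
{'time_s': 0.1, 'qpos': array([-1.3114,  0.3536,  1.6341,  0.    ,  1.1552, -0.0024]), 'joint_vel': array([ 0.0007,  0.0003, -0.0021, -0.0007,  0.0002,  0.    ]), 'joint_efforts': array([ -0.0001, -60.6357, -34.282 ,   0.    ,   0.004 ,   0.    ]), 'tool_pos': array([ 0.1616, -0.6033,  0.2306]), 'tcp_rot': array([-3.1135, -0.4099,  0.0002]), 'ft_force': array([-0.402 , -0.3639,  0.8021]), 'moment': array([-0.0052,  0.0225, -0.0369]), 'finger_force': 0.0, 'grip_width': 0.08534923600886934}
```

View pics/top0.png

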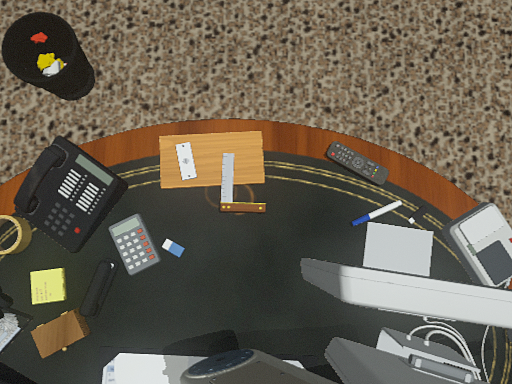

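View pics/side0.png

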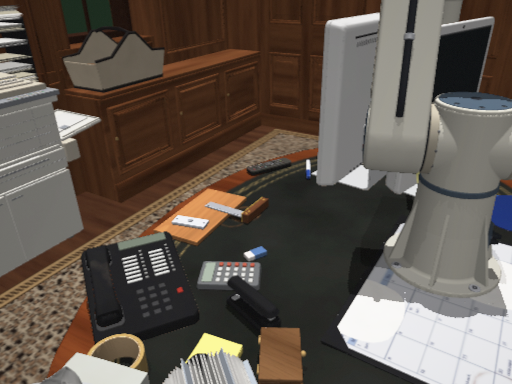

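```bash
cat > h.py <<'E'
from bench import bot
import cv2,numpy as np
np.set_printoptions(precision=4,suppress=True)
def ray(f,u,v,z):
    V=np.array(f["view"]);F=192/np.tan(np.radians(f["fovy"]/2))
    d=V[:3,:3].T@[(u-f["cx"])/F,(v-f["cy"])/F,1];o=-V[:3,:3].T@V[:3,3]
    return (o+d*(z-o[2])/d[2])[:2]
def proj(f,p):
    V=np.array(f["view"]);F=192/np.tan(np.radians(f["fovy"]/2))
    c=V[:3,:3]@p+V[:3,3];return c[:2]/c[2]*F+[f["cx"],f["cy"]]
def crop(f,u,v,w,h,k,name):
    cv2.imwrite(name,cv2.resize(f["img"][v:v+h,u:u+w],None,fx=k,fy=k,interpolation=cv2.INTER_CUBIC))
E
python3 - <<'E'
from h import *
f=bot.grab_frame("top");crop(f,150,125,130,95,6,"pics/c1.png")
E
```

```text
(no output)
```

View pics/c1.png

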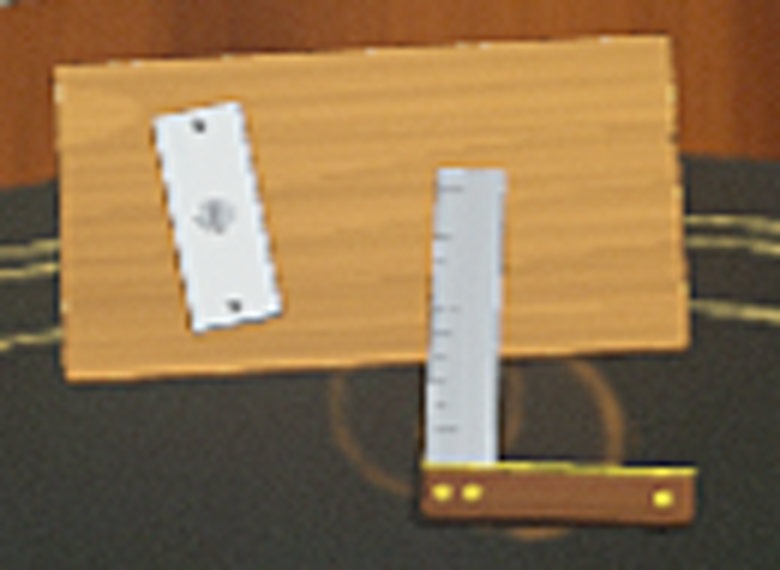

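Crop (6x from pixel 150,125): board near edge (65,380)-(690,348), stock inner edge (424,463)-(696,470), its back (420,517)-(693,525), plate corners (155,118),(240,102),(282,312),(194,330).

```bash
cat >> h.py <<'E'
def W(f,u,v,z,k=6,u0=150,v0=125): return ray(f,u0+(u+.5)/k-.5,v0+(v+.5)/k-.5,z)
E
python3 - <<'E'
from h import *
f=bot.grab_frame("top")
L,R=W(f,65,380,.012),W(f,690,348,.012)
ex=L-R;th=np.arctan2(ex[1],ex[0])-np.pi/2;o=(L+R)/2
print("board",o,th,np.linalg.norm(ex))
Rm=np.array([[np.cos(th),-np.sin(th)],[np.sin(th),np.cos(th)]])
for n,u,v,z in [("inL",424,463,.026),("inR",696,470,.026),("bkL",420,517,.026),("bkR",693,525,.026),("bladetipL",440,168,.0157),("pfl",155,118,.02),("pfr",240,102,.02),("pnr",282,312,.02),("pnl",194,330,.02),("bfl",55,67,.012),("bfr",670,37,.012)]:
    w=W(f,u,v,z);print(n,w,"board",Rm.T@(w-o))
E
```

```text
board [0.5328 0.095 ] 0.06544800954786467 0.259630863007417
inL [0.4902 0.0743] board [-0.0439 -0.0179]
inR [ 0.4887 -0.0368] board [-0.0526 -0.1287]
bkL [0.468  0.0755] board [-0.0659 -0.0153]
bkR [ 0.4662 -0.0357] board [-0.075  -0.1261]
bladetipL [0.6155 0.0711] board [ 0.081  -0.0294]
pfl [0.6341 0.1901] board [0.1073 0.0882]
pfr [0.6415 0.1549] board [0.1124 0.0526]
pnr [0.5528 0.1347] board [0.0226 0.0383]
pnl [0.5447 0.1708] board [0.0169 0.0748]
bfl [0.6574 0.2343] board [0.1335 0.1308]
bfr [ 0.6746 -0.025 ] board [ 0.1337 -0.129 ]
```

```bash
python3 -m crank '[[1,[0,0,0.05],[0,0,0]],[1,[0,0,0.1],[0,0,0]],[1,[0,0,0.15],[0,0,0]],[1,[0,0,0.2],[0,0,0]],[1,[0,0,0.25],[0,0,0]]]'
python3 -m crank '[[1,[0,0,0.05],[0,0,0]],[1,[0,0,0.1],[0,0,0]],[1,[0,0,0.15],[0,0,0]],[1,[0,0,0.2],[0,0,0]],[1,[0,0,0.25],[0,0,0]]]'
python3 -m crank '[[1,[0,0,0.03],[0,0,-0.01]],[1,[0,0,0.06],[0,0,-0.03]],[1,[0,0,0.07],[0,0,-0.05]],[1,[0,0,0.07],[0,0,-0.0624]],[1,[0,0,0.07],[0,0,-0.0624]]]'
```

```text
time_s: 0.62
tool_pos: [0.1616, -0.6032, 0.4332]
tcp_rot: [-3.114, -0.41, -0.0]
ft_force: [-0.0, -2.1, -0.2]
grip_width: 0.085
finger_force: 0.0
time_s: 1.03
tool_pos: [0.1616, -0.6031, 0.6333]
tcp_rot: [3.115, 0.41, 0.0]
ft_force: [-0.5, -0.3, -0.3]
grip_width: 0.0858
finger_force: 0.0
time_s: 1.45
tool_pos: [0.1618, -0.6039, 0.6877]
tcp_rot: [3.139, 0.101, 0.0]
ft_force: [0.5, -0.6, -0.4]
grip_width: 0.0853
finger_force: 0.0
```

```bash
for i in 1; do :; done
python3 -m crank '[[1,[0.017,0.039,0],[0,0,0]],[1,[0.034,0.078,0],[0,0,0]],[1,[0.051,0.116,0],[0,0,0]],[1,[0.068,0.155,0],[0,0,0]],[1,[0.085,0.194,0],[0,0,0]]]' | head -3
python3 -m crank '[[1,[0.017,0.039,0],[0,0,0]],[1,[0.034,0.078,0],[0,0,0]],[1,[0.051,0.116,0],[0,0,0]],[1,[0.068,0.155,0],[0,0,0]],[1,[0.085,0.194,0],[0,0,0]]]' | head -3
python3 -m crank '[[1,[0.017,0.039,0],[0,0,0]],[1,[0.034,0.078,0],[0,0,0]],[1,[0.051,0.116,0],[0,0,0]],[1,[0.068,0.155,0],[0,0,0]],[1,[0.085,0.194,0],[0,0,0]]]' | head -3
python3 -m crank '[[1,[0.017,0.039,0],[0,0,0]],[1,[0.034,0.078,0],[0,0,0]],[1,[0.051,0.116,0],[0,0,0]],[1,[0.068,0.155,0],[0,0,0]],[1,[0.083,0.194,0],[0,0,0]]]'
python3 -m crank '[[1,[0,0,-0.05],[0,0,0]],[1,[0,0,-0.1],[0,0,0]],[1,[0,0,-0.15],[0,0,0]],[1,[0,0,-0.2],[0,0,0]],[1,[0,0,-0.25],[0,0,0]]]' | head -3
python3 -m crank '[[1,[0,0,-0.05],[0,0,0]],[1,[0,0,-0.1],[0,0,0]],[1,[0,0,-0.15],[0,0,0]],[1,[0,0,-0.2],[0,0,0]],[1,[0,0,-0.25],[0,0,0]]]'
python3 -m crank '[[1,[0,0,-0.05],[0,0,0]],[1,[0,0,-0.1],[0,0,0]],[1,[0,0,-0.15],[0,0,0]],[1,[0,0,-0.2],[0,0,0]],[1,[0,0,-0.25],[0,0,0]]]'
```

```text
time_s: 1.87
tool_pos: [0.23, -0.4469, 0.6865]
tcp_rot: [-3.139, -0.105, 0.001]
time_s: 2.28
tool_pos: [0.2978, -0.2916, 0.6867]
tcp_rot: [-3.139, -0.105, 0.001]
time_s: 2.7
tool_pos: [0.3657, -0.1364, 0.6869]
tcp_rot: [-3.14, -0.106, 0.001]
time_s: 3.12
tool_pos: [0.4324, 0.0189, 0.6867]
tcp_rot: [3.14, 0.106, -0.001]
ft_force: [1.1, -1.1, -0.1]
grip_width: 0.0858
finger_force: 0.0
time_s: 3.53
tool_pos: [0.4313, 0.0173, 0.4848]
tcp_rot: [-3.14, -0.107, 0.001]
time_s: 3.95
tool_pos: [0.4311, 0.0171, 0.2852]
tcp_rot: [3.14, 0.106, -0.0]
ft_force: [2.0, 0.7, 0.3]
grip_width: 0.0854
finger_force: 0.0
time_s: 4.37
tool_pos: [0.4313, 0.0171, 0.0856]
tcp_rot: [-3.14, -0.106, -0.0]
ft_force: [0.1, 0.1, -0.0]
grip_width: 0.0855
finger_force: 0.0
```

```bash
python3 -m crank '[[1,[0,0,-0.03],[0,0,0]],[1,[0,0,-0.06],[0,0,0]],[1,[0,0,-0.09],[0,0,0]],[1,[0,0,-0.104],[0,0,0]],[1,[0,0,-0.112],[0,0,0]]]'
python3 -m crank '[[1,[0.005,0.0003,0],[0,0,0]],[1,[0.01,0.0006,0],[0,0,0]],[1,[0.015,0.001,0],[0,0,0]],[1,[0.02,0.0013,0],[0,0,0]],[1,[0.025,0.0016,0],[0,0,0]]]'
python3 -m crank '[[1,[0.004,0.0003,0],[0,0,0]],[1,[0.008,0.0005,0],[0,0,0]],[1,[0.012,0.0008,0],[0,0,0]],[1,[0.016,0.001,0],[0,0,0]],[1,[0.02,0.0013,0],[0,0,0]]]'
python3 - <<'E'
from h import *
crop(bot.grab_frame("top"),150,125,130,95,6,"pics/c2.png")
f=bot.grab_frame("side");crop(f,150,160,130,100,6,"pics/s2.png")
E
```

```text
time_s: 4.78
tool_pos: [0.4303, 0.017, -0.0042]
tcp_rot: [3.14, 0.106, -0.006]
ft_force: [-0.6, 0.4, -0.0]
grip_width: 0.0852
finger_force: 0.0
time_s: 5.2
tool_pos: [0.4535, 0.0184, -0.0014]
tcp_rot: [-3.14, -0.104, -0.003]
ft_force: [0.1, -0.4, -0.4]
grip_width: 0.0858
finger_force: 0.0
time_s: 5.62
tool_pos: [0.4681, 0.0194, -0.0023]
tcp_rot: [-3.14, -0.103, 0.001]
ft_force: [-2.6, -0.0, 2.1]
grip_width: 0.0852
finger_force: 1.0
```

View pics/s2.png

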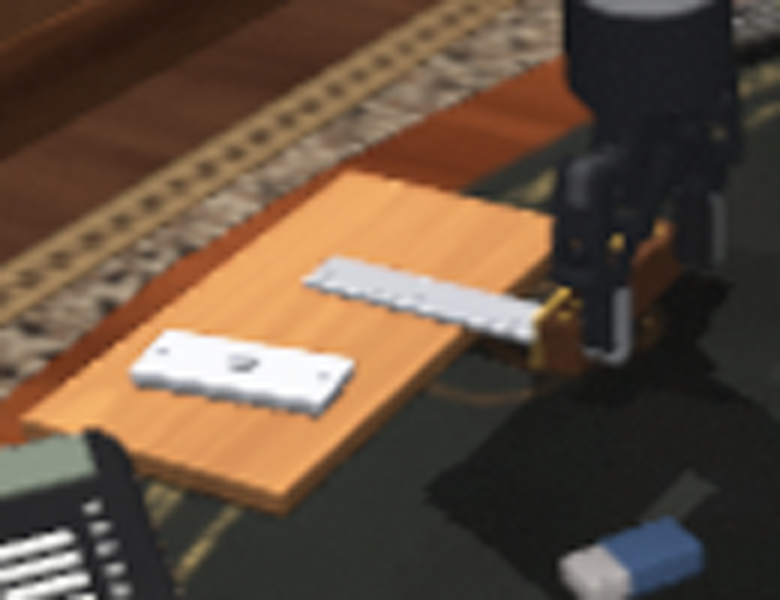

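The side crop shows both fingers against the stock's back (around 600,330), square sliding flat, blade over the board. Continuing.

```bash
python3 -m crank '[[1,[0.004,0.0003,0],[0,0,0]],[1,[0.008,0.0005,0],[0,0,0]],[1,[0.012,0.0008,0],[0,0,0]],[1,[0.016,0.001,0],[0,0,0]],[1,[0.02,0.0013,0],[0,0,0]]]'
python3 -m crank '[[1,[0.004,0.0003,0],[0,0,0]],[1,[0.008,0.0005,0],[0,0,0]],[1,[0.012,0.0008,0],[0,0,0]],[1,[0.016,0.001,0],[0,0,0]],[1,[0.018,0.0012,0],[0,0,0]]]'
python3 -m crank '[[1,[0.001,0,0],[0,0,0]],[1,[0.002,0.0001,0],[0,0,0]],[1,[0.003,0.0002,0],[0,0,0]],[1,[0.004,0.0003,0],[0,0,0]],[1,[0.004,0.0003,0],[0,0,0]]]'
```

```text
time_s: 6.13
tool_pos: [0.4846, 0.0205, -0.0024]
tcp_rot: [-3.14, -0.103, -0.0]
ft_force: [-1.4, 0.2, -0.4]
grip_width: 0.0854
finger_force: 0.5
time_s: 6.55
tool_pos: [0.4992, 0.0214, -0.0023]
tcp_rot: [3.14, 0.103, 0.001]
ft_force: [-1.8, -0.9, -0.8]
grip_width: 0.0851
finger_force: 0.6
time_s: 6.97
tool_pos: [0.5019, 0.0217, -0.0023]
tcp_rot: [-3.14, -0.103, -0.0]
ft_force: [-1.0, 1.2, -0.8]
grip_width: 0.0854
finger_force: 0.5
```

```bash
python3 -m crank '[[1,[0.0006,0,0],[0,0,0]],[1,[0.0012,0.0001,0],[0,0,0]],[1,[0.0018,0.0001,0],[0,0,0]],[1,[0.0024,0.0002,0],[0,0,0]],[1,[0.0024,0.0002,0],[0,0,0]]]'|sed -n '2,4p'
python3 -m crank '[[1,[0.0004,0,0],[0,0,0]],[1,[0.0008,0,0],[0,0,0]],[1,[0.0012,0.0001,0],[0,0,0]],[1,[0.0014,0.0001,0],[0,0,0]],[1,[0.0014,0.0001,0],[0,0,0]]]'|sed -n '2,4p'
```

```text
tool_pos: [0.5038, 0.0218, -0.0023]
tcp_rot: [3.14, 0.103, 0.0]
ft_force: [-1.3, 0.6, 0.8]
tool_pos: [0.5049, 0.0219, -0.0023]
tcp_rot: [-3.14, -0.103, -0.0]
ft_force: [-0.9, 0.1, 1.2]
```

```bash
python3 -m crank '[[1,[0.0004,0,0],[0,0,0]],[1,[0.0008,0,0],[0,0,0]],[1,[0.0012,0.0001,0],[0,0,0]],[1,[0.0014,0.0001,0],[0,0,0]],[1,[0.0014,0.0001,0],[0,0,0]]]'|sed -n '2,4p'
python3 - <<'E'
from h import *
f=bot.grab_frame("side");crop(f,195,175,90,65,8,"pics/s3.png")
E
```

```text
tool_pos: [0.5057, 0.022, -0.0024]
tcp_rot: [3.14, 0.103, -0.001]
ft_force: [-2.5, -0.4, 2.3]
```

View pics/s3.png

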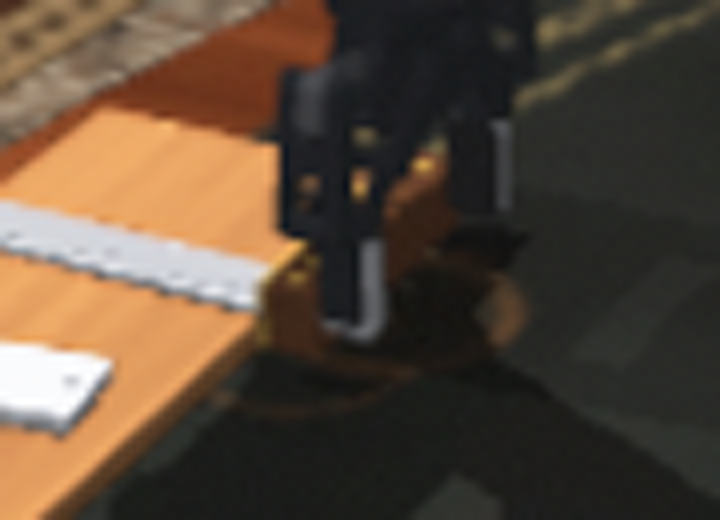

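The stock's brass face (265,300) is almost at the board edge. A few more fine steps.

```bash
python3 -m crank '[[1,[0.0004,0,0],[0,0,0]],[1,[0.0008,0,0],[0,0,0]],[1,[0.0012,0.0001,0],[0,0,0]],[1,[0.0014,0.0001,0],[0,0,0]],[1,[0.0014,0.0001,0],[0,0,0]]]'|sed -n '2,4p'
python3 -m crank '[[1,[0.0003,0,0],[0,0,0]],[1,[0.0006,0,0],[0,0,0]],[1,[0.0008,0.0001,0],[0,0,0]],[1,[0.001,0.0001,0],[0,0,0]],[1,[0.001,0.0001,0],[0,0,0]]]'|sed -n '2,4p'
```

```text
tool_pos: [0.5058, 0.022, -0.0025]
tcp_rot: [3.14, 0.104, -0.004]
ft_force: [-7.4, -1.0, 4.0]
tool_pos: [0.5058, 0.022, -0.0026]
tcp_rot: [3.14, 0.104, -0.006]
ft_force: [-8.2, -1.1, 5.3]
```

```bash
python3 -m crank '[[1,[-0.0106,-0.0007,0],[0,0,0]],[1,[-0.0213,-0.0014,0],[0,0,0]],[1,[-0.0213,-0.0014,0.0125],[0,0,0]],[1,[-0.02,-0.02,0.0125],[0,0,0]],[1,[-0.0176,-0.0575,0.0125],[0,0,0]]]'|sed -n '2,5p'
python3 -m crank '[[0.5,[0,0,0],[0,0,0.022]],[0.5,[0,0,0],[0,0,0.044]],[0.5,[0,0,0],[0,0,0.0667]],[0.5,[0,0,0],[0,0,0.0667]],[0.5,[0,0,0],[0,0,0.0667]]]'|sed -n '2,5p'
python3 - <<'E'
from h import *
f=bot.grab_frame("side");crop(f,195,175,90,65,8,"pics/s4.png")
o=bot.observe();p=o["tool_pos"][:2]-[.5328,.095];th=.0654
print(p@[np.cos(th),np.sin(th)],p@[-np.sin(th),np.cos(th)],o["grip_width"])
E
```

```text
tool_pos: [0.4947, -0.0226, 0.0089]
tcp_rot: [-3.14, -0.107, -0.004]
ft_force: [0.7, 0.2, -0.7]
grip_width: 0.0853
tool_pos: [0.4944, -0.0239, 0.0083]
tcp_rot: [3.112, 0.427, 0.002]
ft_force: [0.7, 0.0, 0.2]
grip_width: 0.0427
-0.04627933708162244 -0.11607134909432566 0.04275059679343934
```

View pics/s4.png

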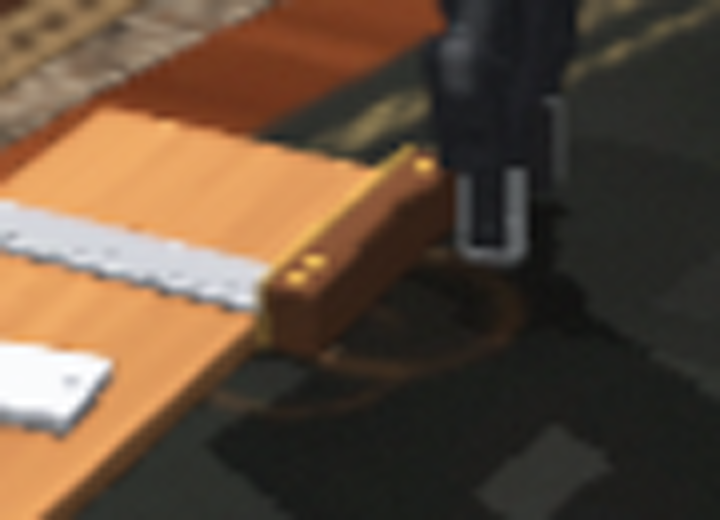

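The stock sits flush along the edge, fingers half open behind its right end. Lower slightly and close in.

```bash
python3 -m crank '[[0.5,[0.004,0.0003,-0.004],[0,0,0]],[0.5,[0.008,0.0005,-0.0075],[0,0,0]],[0.5,[0.013,0.0009,-0.0075],[0,0,0]],[0.5,[0.018,0.0012,-0.0075],[0,0,0]],[0.5,[0.021,0.0014,-0.0075],[0,0,0]]]'|sed -n '2,5p'
python3 -m crank '[[0.5,[0.0006,0,0],[0,0,0]],[0.5,[0.0012,0.0001,0],[0,0,0]],[0.5,[0.0018,0.0001,0],[0,0,0]],[0.5,[0.0024,0.0002,0],[0,0,0]],[0.5,[0.0024,0.0002,0],[0,0,0]]]'|sed -n '2,5p'
python3 -m crank '[[0.5,[0.0006,0,0],[0,0,0]],[0.5,[0.0012,0.0001,0],[0,0,0]],[0.5,[0.0014,0.0001,0],[0,0,0]],[0.5,[0.0014,0.0001,0],[0,0,0]],[0.5,[0.0014,0.0001,0],[0,0,0]]]'|sed -n '2,5p'
```

```text
tool_pos: [0.5114, -0.0227, 0.0016]
tcp_rot: [3.112, 0.431, 0.0]
ft_force: [0.3, 0.2, -0.2]
grip_width: 0.0427
tool_pos: [0.5124, -0.0226, 0.0017]
tcp_rot: [-3.112, -0.431, 0.0]
ft_force: [-0.2, -0.2, 0.6]
grip_width: 0.0425
tool_pos: [0.5135, -0.0225, 0.0017]
tcp_rot: [-3.112, -0.431, 0.0]
ft_force: [-0.5, -0.2, 0.5]
grip_width: 0.0425
```

```bash
python3 -m crank '[[0.5,[0.0006,0,0],[0,0,0]],[0.5,[0.0012,0.0001,0],[0,0,0]],[0.5,[0.0014,0.0001,0],[0,0,0]],[0.5,[0.0014,0.0001,0],[0,0,0]],[0.5,[0.0014,0.0001,0],[0,0,0]]]'|sed -n '2,4p'
python3 -m crank '[[0.5,[0.0006,0,0],[0,0,0]],[0.5,[0.0012,0.0001,0],[0,0,0]],[0.5,[0.0014,0.0001,0],[0,0,0]],[0.5,[0.0014,0.0001,0],[0,0,0]],[0.5,[0.0014,0.0001,0],[0,0,0]]]'|sed -n '2,4p'
```

```text
tool_pos: [0.5139, -0.0224, 0.0016]
tcp_rot: [-3.112, -0.431, 0.002]
ft_force: [-5.1, -0.3, 4.7]
tool_pos: [0.5139, -0.0224, 0.0014]
tcp_rot: [-3.111, -0.431, 0.006]
ft_force: [-7.2, -2.1, 5.8]
```

```bash
python3 -m crank '[[0.5,[-0.0007,0.003,0],[0,0,0]],[0.5,[-0.0009,0.006,0],[0,0,0]],[0.5,[-0.0011,0.009,0],[0,0,0]],[0.5,[-0.0013,0.012,0],[0,0,0]],[0.5,[-0.0015,0.015,0],[0,0,0]]]'|sed -n '2,4p'
python3 -m crank '[[0.5,[-0.0002,0.003,0],[0,0,0]],[0.5,[-0.0004,0.006,0],[0,0,0]],[0.5,[-0.0006,0.009,0],[0,0,0]],[0.5,[-0.0008,0.012,0],[0,0,0]],[0.5,[-0.001,0.015,0],[0,0,0]]]'|sed -n '2,4p'
```

```text
tool_pos: [0.513, -0.0106, 0.0011]
tcp_rot: [3.112, 0.432, -0.005]
ft_force: [-5.5, -4.6, -0.7]
tool_pos: [0.5122, 0.0013, 0.0011]
tcp_rot: [3.112, 0.432, -0.005]
ft_force: [-5.5, -5.1, 0.8]
```

```bash
python3 -m crank '[[0.5,[-0.0002,0.003,0],[0,0,0]],[0.5,[-0.0004,0.006,0],[0,0,0]],[0.5,[-0.0006,0.009,0],[0,0,0]],[0.5,[-0.0008,0.012,0],[0,0,0]],[0.5,[-0.001,0.015,0],[0,0,0]]]'|sed -n '2,4p'
python3 -m crank '[[0.5,[-0.0002,0.003,0],[0,0,0]],[0.5,[-0.0004,0.006,0],[0,0,0]],[0.5,[-0.0006,0.009,0],[0,0,0]],[0.5,[-0.0008,0.012,0],[0,0,0]],[0.5,[-0.001,0.015,0],[0,0,0]]]'|sed -n '2,4p'
python3 - <<'E'
from h import *
f=bot.grab_frame("side");crop(f,160,175,120,80,6,"pics/s5.png")
E
```

```text
tool_pos: [0.5114, 0.0133, 0.0011]
tcp_rot: [3.112, 0.432, -0.005]
ft_force: [-6.1, -5.0, 0.8]
tool_pos: [0.5105, 0.0253, 0.0011]
tcp_rot: [3.112, 0.432, -0.005]
ft_force: [-5.4, -4.4, -0.3]
```

View pics/s5.png

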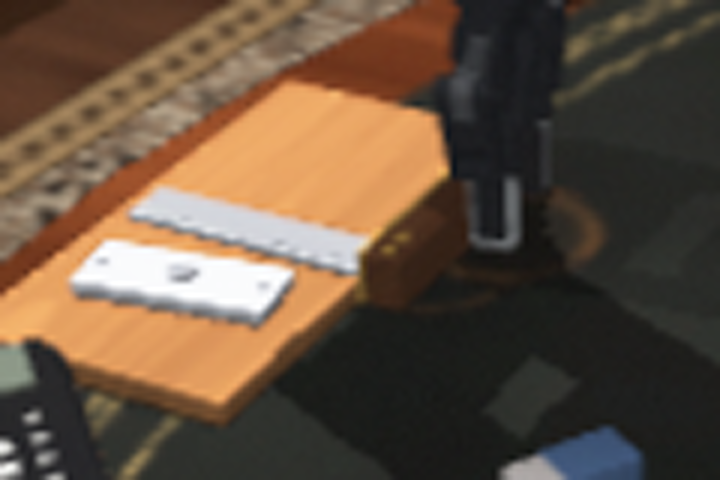

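Stock flush along the edge, blade ~1.5 cm right of the plate's near corner (270,285). Continue.

```bash
python3 -m crank '[[0.5,[-0.0002,0.003,0],[0,0,0]],[0.5,[-0.0004,0.006,0],[0,0,0]],[0.5,[-0.0006,0.009,0],[0,0,0]],[0.5,[-0.0008,0.011,0],[0,0,0]],[0.5,[-0.0009,0.013,0],[0,0,0]]]'|sed -n '2,4p'
python3 -m crank '[[0.5,[-0.0001,0.002,0],[0,0,0]],[0.5,[-0.0002,0.004,0],[0,0,0]],[0.5,[-0.0003,0.006,0],[0,0,0]],[0.5,[-0.0004,0.007,0],[0,0,0]],[0.5,[-0.0005,0.008,0],[0,0,0]]]'|sed -n '2,4p'
python3 -m crank '[[0.5,[-0.0001,0.001,0],[0,0,0]],[0.5,[-0.0001,0.002,0],[0,0,0]],[0.5,[-0.0002,0.003,0],[0,0,0]],[0.5,[-0.0002,0.0035,0],[0,0,0]],[0.5,[-0.0003,0.004,0],[0,0,0]]]'|sed -n '2,4p'
```

```text
tool_pos: [0.5098, 0.0356, 0.0011]
tcp_rot: [3.112, 0.432, -0.005]
ft_force: [-5.3, -5.4, 0.5]
tool_pos: [0.5093, 0.0419, 0.0011]
tcp_rot: [3.111, 0.432, -0.005]
ft_force: [-5.5, -5.9, 0.4]
tool_pos: [0.5091, 0.0451, 0.0011]
tcp_rot: [3.111, 0.432, -0.005]
ft_force: [-5.2, -5.8, -0.5]
```

```bash
python3 -m crank '[[0.5,[0,0.0006,0],[0,0,0]],[0.5,[-0.0001,0.0012,0],[0,0,0]],[0.5,[-0.0001,0.0018,0],[0,0,0]],[0.5,[-0.0002,0.0024,0],[0,0,0]],[0.5,[-0.0002,0.0024,0],[0,0,0]]]'|sed -n '2,4p'
python3 -m crank '[[0.5,[0,0.0006,0],[0,0,0]],[0.5,[-0.0001,0.0012,0],[0,0,0]],[0.5,[-0.0001,0.0018,0],[0,0,0]],[0.5,[-0.0002,0.0024,0],[0,0,0]],[0.5,[-0.0002,0.0024,0],[0,0,0]]]'|sed -n '2,4p'
python3 - <<'E'
from h import *
f=bot.grab_frame("top");crop(f,150,125,130,95,6,"pics/t6.png")
E
```

```text
tool_pos: [0.509, 0.047, 0.0011]
tcp_rot: [3.111, 0.432, -0.005]
ft_force: [-5.8, -4.7, 0.3]
tool_pos: [0.5086, 0.0483, 0.0011]
tcp_rot: [3.111, 0.432, -0.006]
ft_force: [-5.9, -10.3, 0.2]
```

View pics/t6.png

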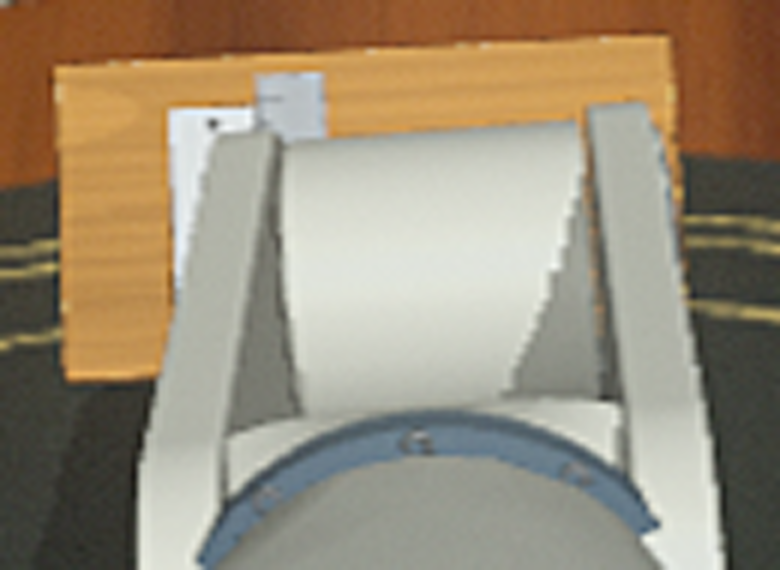

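Plate appears straight with the blade against it; y force jumped to 10 N (flush). One gentle press, then release along the contact-force direction.

```bash
python3 -m crank '[[0.5,[0.0003,0.0001,0],[0,0,0]],[0.5,[0.0006,0.0002,0],[0,0,0]],[0.5,[0.0008,0.0002,0],[0,0,0]],[0.5,[0.0008,0.0002,0],[0,0,0]],[0.5,[0.0008,0.0002,0],[0,0,0]]]'|sed -n '2,4p'
```

```text
tool_pos: [0.5087, 0.0483, 0.001]
tcp_rot: [3.111, 0.431, -0.008]
ft_force: [-8.2, -9.9, 3.1]
```

```bash
python3 -m crank '[[0.5,[-0.0005,-0.0006,0],[0,0,0]],[0.5,[-0.001,-0.0012,0],[0,0,0]],[0.5,[-0.0015,-0.0018,0],[0,0,0]],[0.5,[-0.002,-0.0024,0],[0,0,0]],[0.5,[-0.0028,-0.0034,0],[0,0,0]]]'|sed -n '2,4p'
python3 -m crank '[[0.5,[-0.003,-0.003,0],[0,0,0]],[0.5,[-0.008,-0.007,0],[0,0,0]],[0.5,[-0.014,-0.012,0],[0,0,0]],[0.5,[-0.02,-0.015,0],[0,0,0]],[0.5,[-0.025,-0.015,0.005],[0,0,0]]]'|sed -n '2,4p'
python3 -m crank '[[0.5,[-0.005,0,0.04],[0,0,0]],[0.5,[-0.01,0,0.09],[0,0,0]],[0.5,[-0.03,0,0.14],[0,0,0]],[0.5,[-0.06,0,0.18],[0,0,0]],[0.5,[-0.1,0,0.2],[0,0,0]]]'|sed -n '2,4p'
python3 - <<'E'
from h import *
f=bot.grab_frame("top");a=bot.grab_frame("side")
A=cv2.resize(f["img"][125:220,150:280],None,fx=4.5,fy=4.5,interpolation=2)
B=cv2.resize(a["img"][175:240,165:255],None,fx=2.6,fy=2.6,interpolation=2)
C=np.zeros((600,800,3),np.uint8);C[:A.shape[0],:A.shape[1]]=A;C[430:430+B.shape[0],:B.shape[1]]=B
cv2.imwrite("pics/t7.png",C)
E
```

```text
tool_pos: [0.5089, 0.0471, 0.0015]
tcp_rot: [-3.112, -0.431, 0.0]
ft_force: [-3.1, 0.9, -0.2]
tool_pos: [0.4881, 0.0344, 0.0054]
tcp_rot: [-3.112, -0.43, 0.001]
ft_force: [-1.0, -0.1, -0.4]
tool_pos: [0.4112, 0.0351, 0.1697]
tcp_rot: [3.112, 0.43, 0.011]
ft_force: [0.9, -0.4, 0.7]
```

View pics/t7.png

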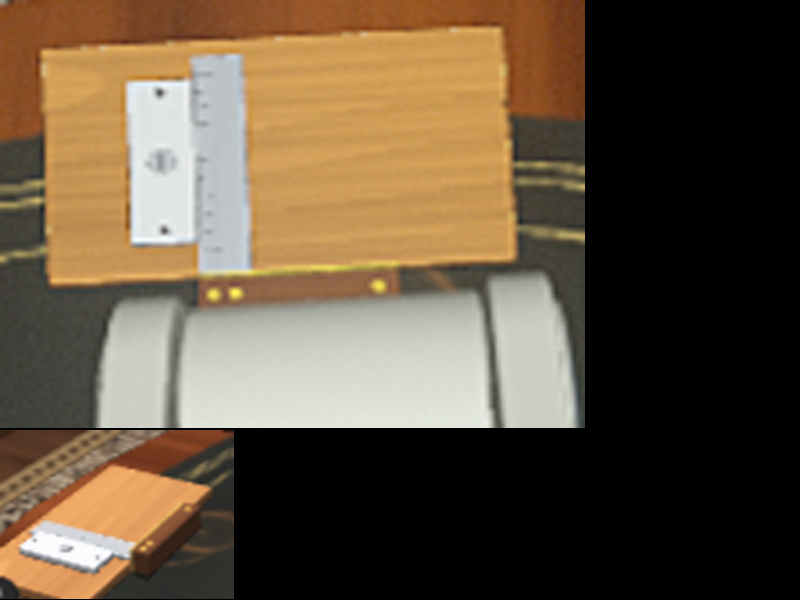

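Run:
```python
from h import *
fs=[bot.grab_frame("top")["img"].astype(float) for _ in range(4)]
f=bot.grab_frame("top");m=np.mean(fs,0).astype(np.uint8)
A=cv2.resize(m[133:195,170:245],None,fx=9,fy=9,interpolation=2)
cv2.imwrite("pics/t8.png",A)
g=m.mean(2)
for v in range(144,180,3): print(v,g[v,188:200].astype(int))
for u in range(200,238,4): print(u,g[180:194,u].astype(int), m[180:194,u,0])
```

```text
144 [231 230 230 236 183 172 198 196 195 192 192 191]
147 [226 226 227 233 176 168 198 198 195 192 191 191]
150 [225 226 227 231 192 178 196 197 195 191 191 191]
153 [226 226 227 229 214 192 190 191 192 192 192 191]
156 [226 226 226 228 214 203 196 193 194 191 192 192]
159 [206 222 228 227 231 200 185 197 195 192 193 193]
162 [200 219 228 227 232 191 178 195 195 192 193 195]
165 [227 226 226 228 233 179 165 195 195 191 192 195]
168 [226 226 226 228 234 176 170 197 176 182 193 195]
171 [226 226 226 227 233 178 172 197 195 194 193 195]
174 [228 226 227 227 233 180 173 197 195 194 193 196]
177 [231 231 232 234 238 192 181 195 190 193 193 195]
200 [198 199 198 198 202 201 131 101  99 114 101  97  99 100] [201 203 202 203 213 161  80  67  69  74  72  70  71  68]
204 [205 206 206 207 209 202 124 100 102  99 111 102 100  98] [213 213 213 215 224 155  78  70  70  70  73  70  70  67]
208 [142 144 141 146 154 157 111 102 105 104 106 102 101  94] [87 89 87 90 96 79 69 71 72 69 72 70 70 65]
212 [141 143 141 147 164 137 108 104 105 107 107 100 103  80] [85 88 88 90 96 76 72 71 72 72 73 68 68 59]
216 [144 142 139 148 172 123 103 104 105 109 106 100 104  72] [88 88 87 91 94 70 69 69 71 73 73 68 70 57]
220 [144 143 141 148 179 112  99 105 105 107 105 103  98  73] [88 88 89 92 93 65 69 70 70 71 72 71 66 60]
224 [144 142 144 150 172 118 101 104 105 107 104  99  96  79] [87 87 89 93 83 69 68 70 70 71 70 66 66 66]
228 [144 141 145 161 142 107 104 104 107 107 102 102  79  89] [87 86 87 97 73 67 69 70 71 71 70 67 55 79]
232 [145 140 147 169 135 107 101 114 133 106  97 102  74  94] [87 84 90 95 70 69 69 73 75 69 66 67 57 86]
236 [145 141 147 171 123 103 104 101 101 103 104  98  70 102] [87 87 88 92 66 68 69 69 68 69 70 64 56 95]
```

View pics/t8.png

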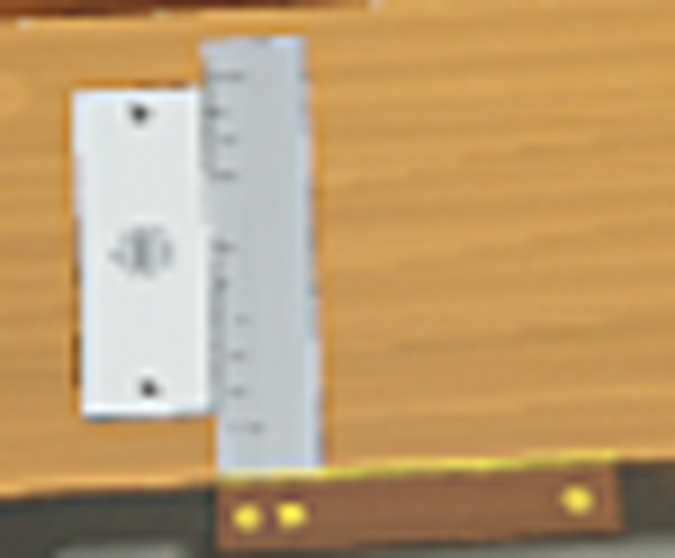

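The blade lies flush along the plate's right side (about 205,90 to 213,410), and the stock's brass face lies along the board edge with no gap visible (218,475 to 615,460). The arm is clear, so I am handing in.

```bash
python3 -c "
from bench import bot
print(bot.observe()['time_s'],bot.job_done())"
```

```text
the job is handed in; nothing more can be done
17.9333 None
```

The job is handed in at 17.9 s: from the camera images, the stock lies flush along the board's near edge and the blade against the plate, which is straight; readings showed at most about 13 N, and the arm is clear.

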